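Index the drilling turntable and lock it

ROBOT

A 6-joint arm with a two-finger parallel gripper is mounted at the origin on the work surface. World frame = base frame: x ahead of the robot, y to its left, z up, the work surface at z = 0. Lengths are in mm, angles in degrees, forces in N, time in s.
With the tool pointing down it reaches from about 300 to 850 mm from the base axis. Payload 4.2 kg.
Tool frame: the origin (TCP) lies at the very end of the fingers, on their centre line; the grasp point (between the pads) lies 19 mm behind it (env.grasp_offset is the distance from the TCP to the grasp point, in mm); z points along the fingers, y is the line along which they close (so a half turn about z gives the same grasp; the last joint's range is limited). The gripper opens to 91 mm and grips with 3 to 60 N. Pads are 32 mm wide; open, the fingers measure 118 mm over their backs; the gripper's body (76 mm by 178 mm) begins 60 mm behind the grasp point.
Start: joints at [-72.078, 18.312, 89.639, -0, 72.044, -1.146], TCP at [187.852, -543.469, 177.976] pointing down, gripper open.
Joint ranges: [-177.97, 177.97], [-48.28, 115.42], [12.27, 149.76], [-77.06, 257.06], [2.81, 150.46], [-146.56, 146.56]. Speed limits (degrees/s): [147.25, 147.25, 180, 180, 180, 180].

INTERFACE

Orientations are given as [roll, pitch, yaw] about the fixed x, y, z axes, in that order (R = Rz(yaw) Ry(pitch) Rx(roll)).
In Python, from workcell import env gives the robot as it stands. The module is installed in compiled form; this text tells all that it offers.
- The arm moves only by the tool send_rows, never from a script. Its argument "motion" is a list of rows, each an object of numbers: "tx", "ty", "tz": the shift along the tool's x, y, z in units of 500 mm (1.0 is 500 mm); "rx", "ry", "rz": the turn, a rotation vector about the tool's x, y, z in units of 30 degrees (1.0 is 30 degrees); "gripper": the closure, from -1 (fully open) to 1 (shut). In form: [{"tx": .., "ty": .., "tz": .., "rx": .., "ry": .., "rz": .., "gripper": ..}, ...]. A call has 1 to 12 rows; each row shifts and turns the commanded pose from where the row before left it, along the tool's axes as they then stand; what a row does not reach is not made up. A row lasts 1/8 s, in which the tool goes at most 62.5 mm and 10.7 degrees, less where a joint would pass 70% of its speed; a pose out of reach is approached as far as the arm can. A call with a number of a shift or a turn outside -1 to 1 is refused whole. A call with a gripper value outside its range is refused whole. The fingers move at their own pace and stop on an object; "grip_force" is the grip in N (left out, the last holds). Time passes only in rows, so rows that do not move let the fingers close. It gives the time, the measured TCP pose, the force, the opening and the grip force at its end, in the units of the state.
- env.state(): the state, without advancing time (a new reading comes with each control period).
- env.grab_frame(name): name is "side" or "top"; returns a dict with "frame" (480x640x3 uint8, red, green, blue), "vertical_fov" (degrees; the focal length in pixels is half the picture's height over the tangent of half this angle, whatever the lens; pixels are square), "cx", "cy" (the principal point, pixels), "rvec" (rotation vector, rad) and "tvec" (3), from world to camera coordinates, as OpenCV has them. Camera axes: x right, y down, z forward; pixel columns grow to the right and rows downward; lengths in mm; the calibration is good to about 2 mm. A picture is of the moment at which its call begins. There is no depth.
- env.job_done(): hands the job in; it is judged then, once.
The state is a dict: "time_s": time; "qpos": joint angles; "qvel": joint speeds; "effort": joint torques, N m; "ee_pos": TCP position; "ee_rot": TCP orientation; "force": force on the tool from outside, world axes, zero at the start; "torque": the same for the moment, N m; "gripper_width": finger opening in mm; "gripper_force": force on a finger pad.
Only numpy, scipy, OpenCV 4.12 (cv2) and the standard library are available. Lean on these libraries where they do the work, as an engineer would, in place of code of your own. Each camera call takes 0.05 s, during which the arm holds its last target. There are 200 camera calls.

TASK

Set the drilling fixture for its next hole: with a fingertip, push on an arm of the turntable to turn it until the long pointed arm points straight at the index post, and leave it there. Then push the lock lever round until it is fully home against its stop, without turning the table off its mark. Only push: do not lift the turntable off its spindle, and leave the chuck key, the tin and the slotted block where they are.

Things in the scene. Friction and masses are not known exactly. Their poses are not given: they have to be found in the camera images.
- fixture: Fixed round green cast base, 320 mm diameter, 12 mm thick, lying on the bench, with a pedestal (110 mm diameter) in the middle carrying the turntable and a graduated steel ring near its edge. Origin: centre of its underside, on the turntable's vertical axis; z up. Place and yaw vary. The lock lever's pivot stands 135 mm along its -y axis.
- table_axis (a point): Point on the vertical axis of the turntable, at the height of the platen's top face (60 mm above the bench). The steel platen is 140 mm in diameter, 45 to 60 mm above the bench; an aluminium flange clamped in its middle (within 65 mm of the axis) reaches 79 mm above the bench.
- pointer_tip (a point): Tip of the turntable's long pointed arm, 125 mm from the axis, 54 mm above the bench. The arm is a steel bar 12 mm wide, 48 to 60 mm above the bench, straight from the platen's rim (70 mm from the axis) to 108 mm, then tapering to the tip. Below it are 36 mm of free space over the base, so a finger can reach down beside it. It starts counter-clockwise of the index post.
- turntable (a joint): Angle of the pointed arm, rad, counter-clockwise from above, from the fixture's +x axis. Range -1.2 to 2.4, friction 0.12 N m (1.3 N at 95 mm); stays where left. Starts 0.5 to 2.35 rad counter-clockwise of the post. The turntable (0.9 kg) just rests on its spindle and would lift off. Two shorter spokes with 20 mm balls (centres 93 mm out) stand at 120 degrees from the pointed arm, same height.
- index_post: Fixed post clamped on the ring: a dark steel block 20 x 24 mm with a 5 mm thick steel blade on top pointing at the turntable; 65 mm above the bench at most. Origin: on the turntable's axis at bench height; its +x axis runs from there through the blade: the pointed arm must lie along it. Its angle varies within 0.45 rad of the fixture's +x axis.
- index_tip (a point): Inner tip of the index post's blade, 135 mm from the turntable's axis, 53 mm above the bench: 10 mm beyond the pointed arm's tip when the two are in line. The post reaches from here out to 163 mm from the axis.
- lock_lever (a joint): Angle of the lock lever about its vertical pivot, rad, growing clockwise seen from above. 0: released, sticking straight out along the fixture's -y axis. 1.57: fully home at its stop, lying along the fixture's -x axis. Starts at 0 to 0.3, has light friction (0.06 N m, under 1 N at the ball) and stays where it is left.
- lever_pivot (a point): Top of the lock lever's pivot, on its axis, 42 mm above the bench.
- lever_ball (a point): Centre of the black ball (22 mm) at the end of the lock lever, 82 mm from its pivot, 37 mm above the bench. The lever is a straight dark steel bar 12 mm wide, 30 to 40 mm above the bench, between pivot and ball; beyond the base's rim (160 mm from the turntable's axis) there is only the bench below it.
- chuck_key: Loose steel T-shaped drill chuck key, 83 x 58 x 15 mm, lying on the bench; origin under its middle. Leave it alone.
- paste_tin: Loose closed round tin, 56 mm diameter, 55 mm high; origin under its centre. Leave it alone.
- slot_block: Loose slotted steel set-up block 50 x 40 x 35 mm; origin under its centre. Leave it alone.

How it is judged (in metres and radians):
On the way, in this order (a step that is already met when the one before it is completed fails the run):
1. the long pointed arm points at the index post (tip within 7 mm sideways of the post's line), at rest (y of pointer_tip in the frame of index_post between -0.007 and 0.007 m and x of pointer_tip in the frame of index_post above 0.1 m and velocity of joint turntable between -0.05 and 0.05 rad/s), for 0.3 s.
2. the lock lever is home (beyond 1.4 rad) (value of joint lock_lever above 1.4 rad), for 0.2 s.
At the end, for the whole second after the job is handed in: The pointed arm's tip lies within 7 mm sideways of the index post's line, at rest, the lock lever is home (beyond 1.4 rad of its 1.57), and the turntable sits on its spindle (all of step 1 and value of joint lock_lever above 1.4 rad and height (world z) of pointer_tip below 0.058 m); the robot touches nothing.
It fails at once if the turntable is lifted on its spindle (more than 8 mm) (height (world z) of pointer_tip above 0.062 m).
It fails at once if a bystander (chuck key, tin, slotted block) is moved more than 25 mm (distance of any of chuck_key, paste_tin, slot_block from where it was at the start of the episode above 0.025 m).
It also fails if it takes over 58 s, if anything falls off the work surface, if the arm or the gripper's body presses on something with over 40 N, if the wrist force passes 120 N, or if a joint passes its speed limit or range.

## Working session

There is one attempt and no reset: what is moved stays moved. The work goes in short steps, Python scripts to look and compute and a tool call to move; the robot and the scene stay as the last step left them, time stands still between calls to the robot, and variables do not carry over. Pictures are saved under pics/ and viewed, at most 10 in all, crops included, and the job is handed in when it is done.

Besides the shell and the picture viewer there is one more tool, called after "Call:" by a JSON object that holds its "fn" and its "kwargs". send_rows: Moves the arm, as the interface text tells. Shifts and turns lie within -1 to 1; 1 stands for 500 mm of shift or 30 degrees of turn. Its arguments: {"type":"object","properties":{"motion":{"type":"array"},"grip_force":{"type":"number"}},"required":["motion"]}

```bash
mkdir -p pics; cat > h.py <<'E'
import numpy as np,cv2,math
from workcell import env
def cam(n,save=None):
    d=env.grab_frame(n);f=240/math.tan(math.radians(d['vertical_fov'])/2)
    R=cv2.Rodrigues(np.array(d['rvec'],float))[0];t=np.array(d['tvec'],float).ravel()
    if save: cv2.imwrite('pics/'+save,d['frame'][:,:,::-1])
    return d['frame'],f,d['cx'],d['cy'],R,t
def ray(c,u,v,z):
    _,f,cx,cy,R,t=c;o=-R.T@t;w=R.T@np.array([(u-cx)/f,(v-cy)/f,1]);return o+w*(z-o[2])/w[2]
def proj(c,p):
    _,f,cx,cy,R,t=c;q=R@np.array(p,float)+t;return f*q[0]/q[2]+cx,f*q[1]/q[2]+cy
E
python3 - <<'E'
from h import *
for n in('top','side'):
    c=cam(n,n+'1.png');print(n,c[1:4],-c[4].T@c[5],c[4][2])
print(env.state())
E
```

```text
top (576.8515671254038, 307.8425989409759, 245.14748532888714) [ 392.92230738   97.49161944 1210.53209126] [ 0.16060055 -0.00876531 -0.98698056]
side (556.9019396216278, 319.07686265474905, 238.7672845998662) [ 246.0526318  -416.25177488  673.89034801] [ 0.39563428  0.59175679 -0.70235135]
{'time_s': 0.1, 'qpos': array([-7.20804380e+01,  1.83483916e+01,  8.96992371e+01,  1.83648441e-04,
        7.20444761e+01, -1.14451536e+00]), 'qvel': array([ 0.00499469, -0.0894471 , -0.1419385 ,  0.01588012, -0.09881087,
       -0.00071037]), 'effort': array([ 9.93839640e-04, -4.13328552e+01, -2.32510632e+01,  7.31624337e-02,
        4.21946123e-02, -3.57622480e-05]), 'ee_pos': array([ 187.6674344 , -542.97202224,  177.20147318]), 'ee_rot': array([-1.79907917e+02, -2.01429921e-03,  1.90640190e+01]), 'force': array([ 0.10794013,  0.30412978, -0.08041626]), 'torque': array([0.03001261, 0.00304089, 0.00750009]), 'gripper_force': 0.0, 'gripper_width': 91.19545041883237}
```

View pics/top1.png

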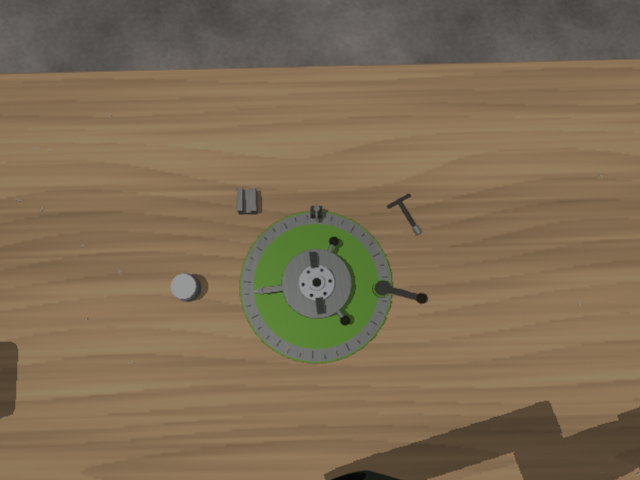

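View pics/side1.png

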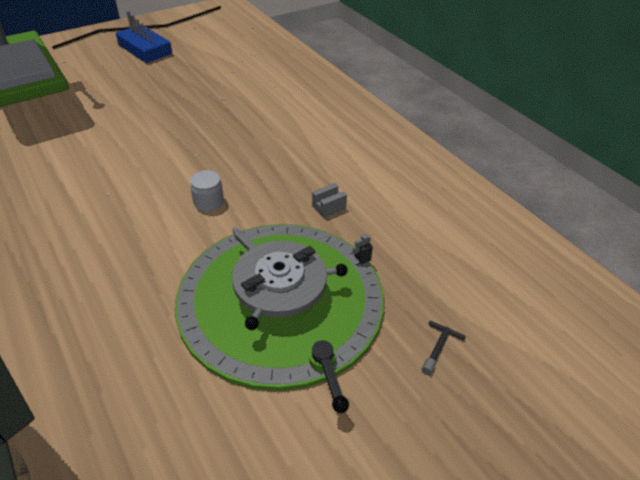

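The top view is roughly +x up and -y right. The axis is near (316,283), the pointer tip near (257,291), the post near (316,213), the lever pivot near (383,288) and the ball near (422,298). The side view agrees. I'll enlarge the top view to read these points more exactly.

```bash
python3 - <<'E'
from h import *
c=cam('top');im=c[0]
cr=im[195:345,240:440,::-1];cv2.imwrite('pics/crop1.png',cv2.resize(cr,(800,600),interpolation=cv2.INTER_CUBIC))
h=cv2.cvtColor(im,cv2.COLOR_RGB2HSV)
g=cv2.inRange(h,(35,120,40),(85,255,255))
cs,_=cv2.findContours(g,cv2.RETR_EXTERNAL,cv2.CHAIN_APPROX_NONE)
p=np.vstack([k for k in cs if cv2.boundingRect(k)[0]>200])
hull=cv2.convexHull(p);P=np.array([ray(c,*q[0],12)[:2] for q in hull])
A=np.c_[2*P,np.ones(len(P))];s=np.linalg.lstsq(A,(P**2).sum(1),rcond=None)[0]
print('base',s[:2],math.sqrt(s[2]+s[0]**2+s[1]**2))
for n,u,v,z in(('tip',257,291,54),('post',316,213,60),('ball1',334,241,54),('ball2',345,321,54),('piv',383,288,42),('lball',422,298,37),('hub',316,282,79)):print(n,ray(c,u,v,z).round(1))
E
```

```text
base [503.24103399  72.69324856] 158.64622935915529
tip [490.7 191.6  54. ]
post [646.1  68.8  60. ]
ball1 [588.2  33.8  54. ]
ball2 [426.3  17.5  54. ]
piv [490.9 -62.9  42. ]
lball [ 468.9 -141.9   37. ]
hub [503.2  73.4  79. ]
```

View pics/crop1.png

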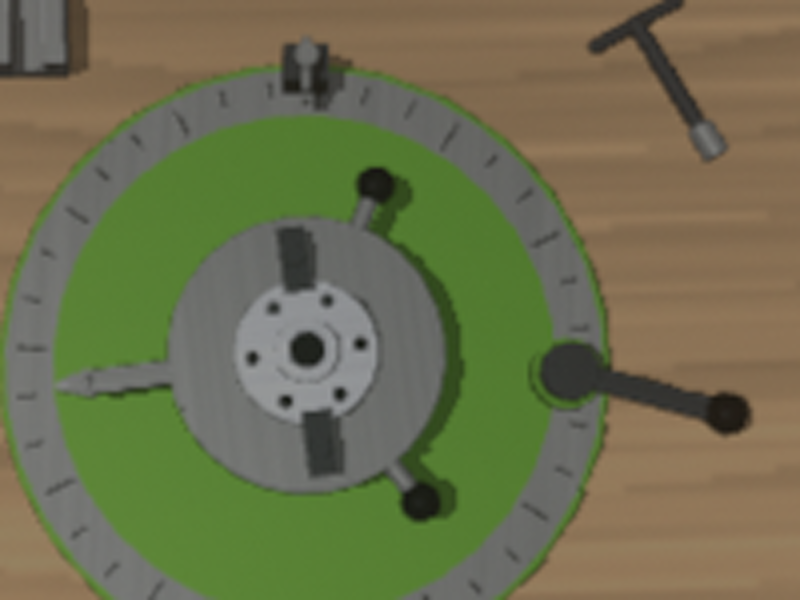

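From the crop, the blade lies at u≈316.6 (angle about -2°), the pointer is at about 96°, and the lever is at about 0.2 rad. I'll move to a start point on the counter-clockwise side of the pointer, with the gripper shut and yaw at 0.

Call:
{"fn": "send_rows", "kwargs": {"motion": [{"rz": 0.318, "gripper": 1}, {"rz": 0.318, "gripper": 1}, {"tx": 0.044, "ty": -0.11, "gripper": 1}, {"tx": 0.044, "ty": -0.11, "gripper": 1}, {"tx": 0.044, "ty": -0.11, "gripper": 1}, {"tx": 0.044, "ty": -0.11, "gripper": 1}, {"tx": 0.044, "ty": -0.11, "gripper": 1}, {"tx": 0.044, "ty": -0.11, "gripper": 1}, {"tx": 0.044, "ty": -0.11, "gripper": 1}, {"tx": 0.044, "ty": -0.11, "gripper": 1}, {"tx": 0.044, "ty": -0.11, "gripper": 1}, {"tx": 0.044, "ty": -0.11, "gripper": 1}]}}

```text
invalid input at $.motion[0]: expected keys tx, ty, tz, rx, ry, rz, gripper
```

Call:
{"fn": "send_rows", "kwargs": {"motion": [{"tx": 0, "ty": 0, "tz": 0, "rx": 0, "ry": 0, "rz": 0.318, "gripper": 1}, {"tx": 0, "ty": 0, "tz": 0, "rx": 0, "ry": 0, "rz": 0.318, "gripper": 1}, {"tx": 0.044, "ty": -0.11, "tz": 0, "rx": 0, "ry": 0, "rz": 0, "gripper": 1}, {"tx": 0.044, "ty": -0.11, "tz": 0, "rx": 0, "ry": 0, "rz": 0, "gripper": 1}, {"tx": 0.044, "ty": -0.11, "tz": 0, "rx": 0, "ry": 0, "rz": 0, "gripper": 1}, {"tx": 0.044, "ty": -0.11, "tz": 0, "rx": 0, "ry": 0, "rz": 0, "gripper": 1}, {"tx": 0.044, "ty": -0.11, "tz": 0, "rx": 0, "ry": 0, "rz": 0, "gripper": 1}, {"tx": 0.044, "ty": -0.11, "tz": 0, "rx": 0, "ry": 0, "rz": 0, "gripper": 1}, {"tx": 0.044, "ty": -0.11, "tz": 0, "rx": 0, "ry": 0, "rz": 0, "gripper": 1}, {"tx": 0.044, "ty": -0.11, "tz": 0, "rx": 0, "ry": 0, "rz": 0, "gripper": 1}, {"tx": 0.044, "ty": -0.11, "tz": 0, "rx": 0, "ry": 0, "rz": 0, "gripper": 1}, {"tx": 0.044, "ty": -0.11, "tz": 0, "rx": 0, "ry": 0, "rz": 0, "gripper": 1}]}}

```text
time_s: 1.65
ee_pos: [408.3, 8.4, 178.0]
ee_rot: [180.0, -0.0, 0.0]
force: [1.2, -0.5, 0.5]
gripper_width: -0.0
gripper_force: 0.0
```

Call:
{"fn": "send_rows", "kwargs": {"motion": [{"tx": 0.03, "ty": -0.103, "tz": 0, "rx": 0, "ry": 0, "rz": 0, "gripper": 1}, {"tx": 0.03, "ty": -0.103, "tz": 0, "rx": 0, "ry": 0, "rz": 0, "gripper": 1}, {"tx": 0.025, "ty": -0.103, "tz": 0, "rx": 0, "ry": 0, "rz": 0, "gripper": 1}, {"tx": 0, "ty": 0, "tz": 0.1, "rx": 0, "ry": 0, "rz": 0, "gripper": 1}, {"tx": 0, "ty": 0, "tz": 0.1, "rx": 0, "ry": 0, "rz": 0, "gripper": 1}, {"tx": 0, "ty": 0, "tz": 0.08, "rx": 0, "ry": 0, "rz": 0, "gripper": 1}, {"tx": 0, "ty": 0, "tz": 0, "rx": 0, "ry": 0, "rz": 0, "gripper": 1}]}}

```text
time_s: 2.52
ee_pos: [447.7, 160.1, 35.5]
ee_rot: [179.9, 0.4, -0.0]
force: [0.4, -0.5, 0.7]
gripper_width: 0.1
gripper_force: 0.0
```

```bash
python3 - <<'E'
from h import *
c=cam('side');cv2.imwrite('pics/s2.png',cv2.resize(c[0][170:400,140:460,::-1],(800,575)))
E
```

```text
(no output)
```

View pics/s2.png

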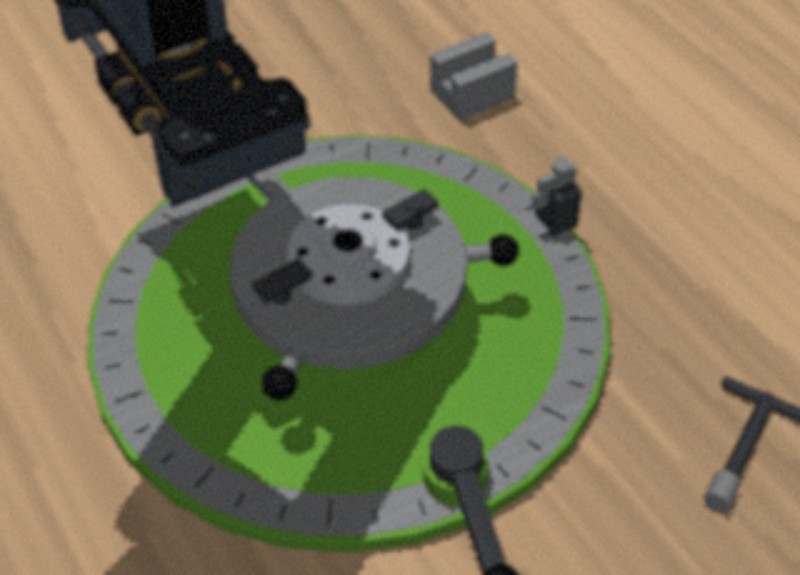

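The fingertip is down behind the pointer arm at crop (220,190), and the path to the post is clear. I'll push along an arc to about 15° and then look.

Call:
{"fn": "send_rows", "kwargs": {"motion": [{"tx": 0.033, "ty": -0.01, "tz": 0, "rx": 0, "ry": 0, "rz": 0, "gripper": 1}, {"tx": 0.033, "ty": -0.01, "tz": 0, "rx": 0, "ry": 0, "rz": 0, "gripper": 1}, {"tx": 0.023, "ty": -0.003, "tz": 0, "rx": 0, "ry": 0, "rz": 0, "gripper": 1}, {"tx": 0.023, "ty": -0.003, "tz": 0, "rx": 0, "ry": 0, "rz": 0, "gripper": 1}, {"tx": 0.024, "ty": 0.003, "tz": 0, "rx": 0, "ry": 0, "rz": 0, "gripper": 1}, {"tx": 0.024, "ty": 0.003, "tz": 0, "rx": 0, "ry": 0, "rz": 0, "gripper": 1}, {"tx": 0.024, "ty": 0.01, "tz": 0, "rx": 0, "ry": 0, "rz": 0, "gripper": 1}, {"tx": 0.024, "ty": 0.01, "tz": 0, "rx": 0, "ry": 0, "rz": 0, "gripper": 1}, {"tx": 0.021, "ty": 0.017, "tz": 0, "rx": 0, "ry": 0, "rz": 0, "gripper": 1}, {"tx": 0.021, "ty": 0.017, "tz": 0, "rx": 0, "ry": 0, "rz": 0, "gripper": 1}, {"tx": 0.017, "ty": 0.023, "tz": 0, "rx": 0, "ry": 0, "rz": 0, "gripper": 1}, {"tx": 0.017, "ty": 0.023, "tz": 0, "rx": 0, "ry": 0, "rz": 0, "gripper": 1}]}}

```text
time_s: 4.08
ee_pos: [592.9, 120.0, 37.9]
ee_rot: [180.0, 0.0, -0.0]
force: [0.2, 0.8, 0.2]
gripper_width: 0.4
gripper_force: 0.0
```

```bash
python3 - <<'E'
from h import *
c=cam('side');cv2.imwrite('pics/s3.png',cv2.resize(c[0][170:400,140:460,::-1],(800,575)))
print(env.state()['ee_pos'],env.state()['force'])
E
```

```text
[594.17703675 118.67460639  37.9524617 ] [ 1.37109727 -1.1612061   0.53457279]
```

View pics/s3.png

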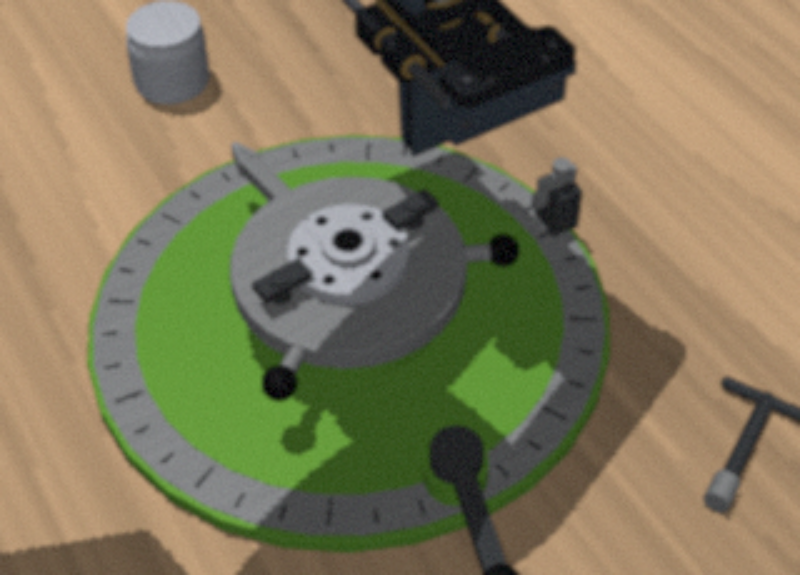

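The pointer hasn't moved: its tip is still at crop (240,150). My idea of where the fingertip is, or where the arm is, must be wrong, so I'll check both by projection.

```bash
python3 - <<'E'
from h import *
c=cam('side');t=cam('top')
def cr(p): 
    u,v=proj(c,p);return round((u-140)*2.5),round((v-170)*2.5)
for n,p in dict(tcp=(594,119,38),tcp114=(594,119,114),tip=(490.7,191.6,54),hub=(503,73,79),post=(646,69,60),piv=(491,-63,42)).items():print(n,cr(p),proj(t,p))
cv2.imwrite('pics/t3.png',cv2.resize(t[0][150:390,160:480,::-1],(800,600)))
E
```

```text
tcp (435, 178) (np.float64(292.2302512335337), np.float64(240.63214248127534))
tcp114 (436, 90) (np.float64(291.35388669574445), np.float64(234.00292563761752))
tip (238, 152) (np.float64(257.0233043344073), np.float64(291.01297549135387))
hub (346, 234) (np.float64(316.2093825340359), np.float64(282.09442959139255))
post (547, 171) (np.float64(315.9180348249078), np.float64(213.04847845266718))
piv (453, 447) (np.float64(383.0340070216109), np.float64(287.97401528152517))
```

View pics/t3.png

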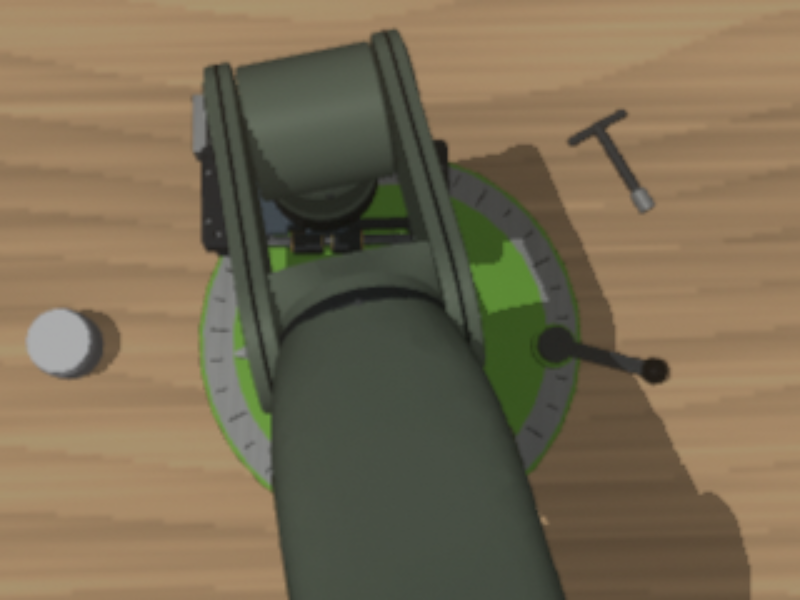

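```bash
python3 - <<'E'
from h import *
c=cam('side')
s=env.state();x,y,z=s['ee_pos'];print(s['ee_pos'],s['ee_rot'],s['qpos'].round(1),s['gripper_width'])
for zz in(79,100,130):
  print(zz,[tuple(round(k) for k in ((lambda q:((q[0]-140)*2.5,(q[1]-170)*2.5))(proj(c,(x+a,y+b,z+zz))))) for a in(-38,38) for b in(-89,89)])
cv2.imwrite('pics/s4.png',cv2.resize(c[0][110:270,220:420,::-1],(800,640))[:600])
E
```

```text
[592.37007148 120.61975894  37.85033015] [-1.79995734e+02  2.49842313e-02 -5.76300932e-02] [ 10.4  27.6  96.6   0.   55.8 100.5] 0.4982858829572931
79 [(460, 199), (307, 27), (570, 150), (410, -10)]
100 [(461, 172), (306, 1), (573, 123), (410, -37)]
130 [(463, 132), (303, -39), (577, 83), (410, -75)]
```

View pics/s4.png

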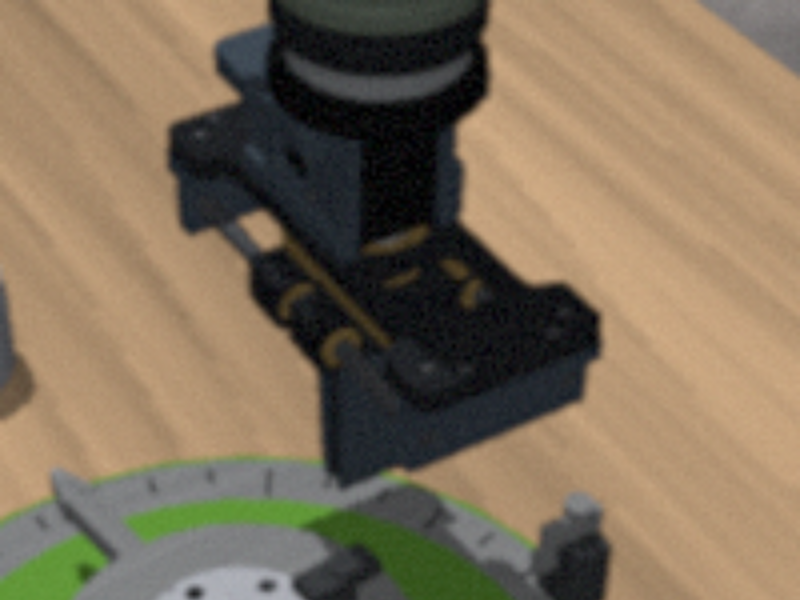

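```bash
python3 - <<'E'
from h import *
a=cv2.imread('pics/side1.png');b=cam('side')[0][:,:,::-1]
f=lambda i:cv2.resize(i[205:275,265:365],(400,280),interpolation=cv2.INTER_CUBIC)
d=cv2.convertScaleAbs(cv2.absdiff(a,b),alpha=2)
n=cv2.convertScaleAbs(b,alpha=1.8)
cv2.imwrite('pics/cmp.png',np.vstack([np.hstack([f(a),f(b)]),np.hstack([f(d),f(n)])]))
E
```

```text
(no output)
```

View pics/cmp.png

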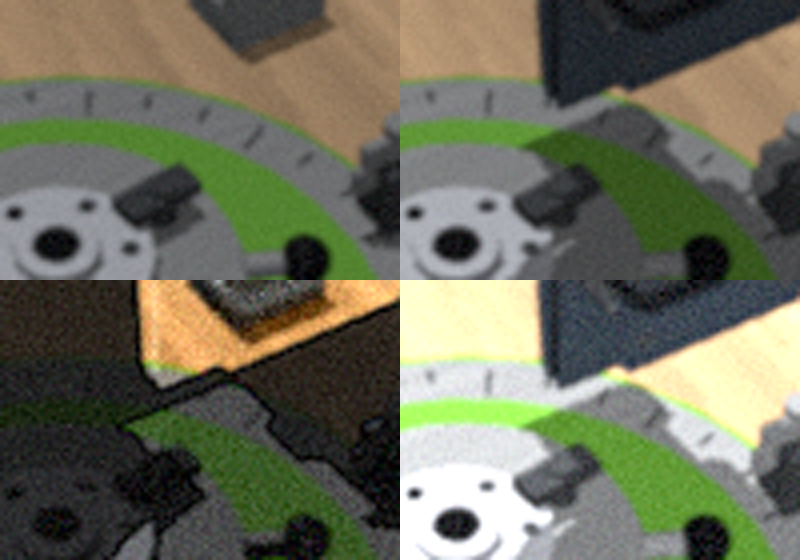

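```bash
python3 - <<'E'
from h import *
s=cam('side');t=cam('top')
for z in(80,110,140,170,200,230): print(z,ray(t,336,208,z).round(),ray(s,370,190,z).round(),ray(s,304,231,z).round(),ray(s,367,208,z).round(), ray(s,263,147,z).round())
E
```

```text
80 [651.  29.  80.] [716. 137.  80.] [570. 111.  80.] [685. 103.  80.] [622. 337.  80.]
110 [644.  31. 110.] [692. 109. 110.] [554.  84. 110.] [662.  77. 110.] [603. 299. 110.]
140 [637.  33. 140.] [668.  81. 140.] [537.  57. 140.] [640.  51. 140.] [584. 261. 140.]
170 [630.  34. 170.] [645.  54. 170.] [521.  31. 170.] [618.  25. 170.] [565. 223. 170.]
200 [624.  36. 200.] [621.  26. 200.] [505.   4. 200.] [596.  -2. 200.] [546. 185. 200.]
230 [617.  38. 230.] [597.  -2. 230.] [488. -22. 230.] [574. -28. 230.] [527. 147. 230.]
```

The two views triangulate the body's top edge to z≈190, so the real fingertip is at about z≈75-80. That's some 40 mm above what the state reports, so the finger passed over the arm. I'll go back to the start point and lower in small steps, watching force and picture.

Call:
{"fn": "send_rows", "kwargs": {"motion": [{"tx": 0, "ty": 0, "tz": -0.06, "rx": 0, "ry": 0, "rz": 0, "gripper": 1}, {"tx": -0.1, "ty": -0.03, "tz": -0.04, "rx": 0, "ry": 0, "rz": 0, "gripper": 1}, {"tx": -0.1, "ty": -0.03, "tz": 0, "rx": 0, "ry": 0, "rz": 0, "gripper": 1}, {"tx": -0.095, "ty": -0.03, "tz": 0, "rx": 0, "ry": 0, "rz": 0, "gripper": 1}, {"tx": 0, "ty": 0, "tz": 0.05, "rx": 0, "ry": 0, "rz": 0, "gripper": 1}, {"tx": 0, "ty": 0, "tz": 0.05, "rx": 0, "ry": 0, "rz": 0, "gripper": 1}, {"tx": 0, "ty": 0, "tz": 0.02, "rx": 0, "ry": 0, "rz": 0, "gripper": 1}, {"tx": 0, "ty": 0, "tz": 0, "rx": 0, "ry": 0, "rz": 0, "gripper": 1}]}}

```text
time_s: 5.42
ee_pos: [444.7, 166.0, 27.7]
ee_rot: [180.0, 0.1, 0.0]
force: [0.2, 0.0, -0.5]
gripper_width: 0.3
gripper_force: 0.0
```

```bash
python3 - <<'E'
from h import *
a=cv2.imread('pics/side1.png');c=cam('side');b=c[0][:,:,::-1]
p=env.state()['ee_pos'];print(p,env.state()['force'])
for z in(0,15,30,45,60,80):print(z,np.round(proj(c,(p[0],p[1],p[2]+z))))
cv2.imwrite('pics/cmp2.png',cv2.resize(b[170:290,170:330],(800,600),interpolation=cv2.INTER_CUBIC))
E
```

```text
[445.36341854 166.16370761  28.2208881 ] [ 0.21649849 -0.03985465 -0.00247162]
0 [218. 262.]
15 [217. 256.]
30 [216. 249.]
45 [215. 242.]
60 [214. 235.]
80 [212. 225.]
```

View pics/cmp2.png

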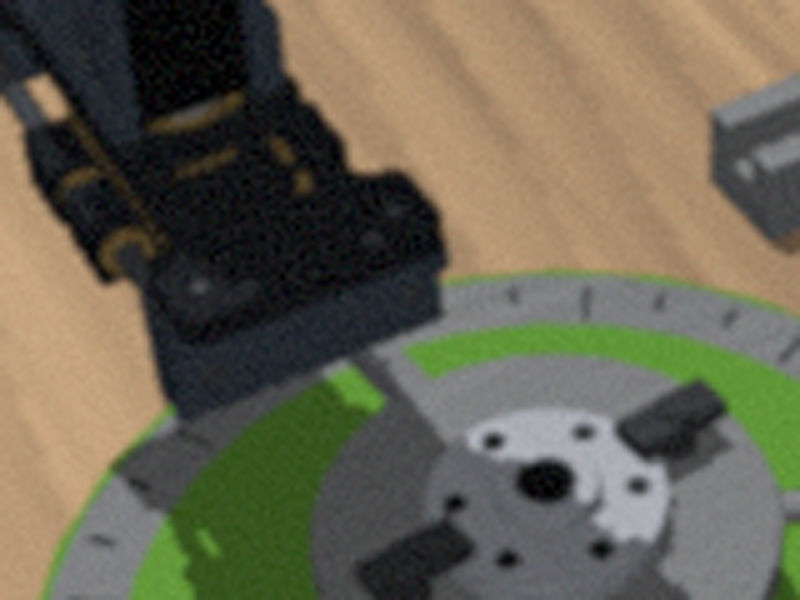

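The reported TCP projects to crop (240,460), and nothing is there. The lowest gripper edge runs from (180,420) to (440,315), so the real fingertip is well above the reported one. I'll lower further and watch the force.

Call:
{"fn": "send_rows", "kwargs": {"motion": [{"tx": 0, "ty": 0, "tz": 0.014, "rx": 0, "ry": 0, "rz": 0, "gripper": 1}, {"tx": 0, "ty": 0, "tz": 0.014, "rx": 0, "ry": 0, "rz": 0, "gripper": 1}, {"tx": 0, "ty": 0, "tz": 0, "rx": 0, "ry": 0, "rz": 0, "gripper": 1}]}}

```text
time_s: 5.85
ee_pos: [444.6, 165.7, 13.4]
ee_rot: [180.0, 0.1, -0.0]
force: [-0.8, 0.5, -0.3]
gripper_width: 0.5
gripper_force: 0.0
```

Call:
{"fn": "send_rows", "kwargs": {"motion": [{"tx": 0, "ty": 0, "tz": 0.008, "rx": 0, "ry": 0, "rz": 0, "gripper": 1}, {"tx": 0, "ty": 0, "tz": 0, "rx": 0, "ry": 0, "rz": 0, "gripper": 1}]}}

```text
time_s: 6.1
ee_pos: [444.8, 165.9, 9.7]
ee_rot: [180.0, 0.0, -0.0]
force: [0.0, -0.0, 1.1]
gripper_width: 0.5
gripper_force: 0.0
```

```bash
python3 - <<'E'
from h import *
c=cam('side');cv2.imwrite('pics/s5.png',c[0][:,:,::-1])
s=env.state();p=s['ee_pos'];print(p,s['force'],s['qpos'])
h=cv2.cvtColor(c[0],cv2.COLOR_RGB2HSV)
# dark bluish gripper near (206,254): lowest row per column
b=c[0].astype(int);m=((b[:,:,2]>b[:,:,0]+4)&(b.sum(2)<200)).astype(np.uint8)
m=cv2.morphologyEx(m,cv2.MORPH_CLOSE,np.ones((3,3)));m=cv2.morphologyEx(m,cv2.MORPH_OPEN,np.ones((3,3)))
for u in range(196,266,4):
  v=np.nonzero(m[:320,u])[0];print(u,v.max() if len(v) else None,end='; ')
print([ray(c,206,254,z).round() for z in(40,60,70,80,100)])
E
```

```text
[444.95106238 165.92376643   9.84506581] [-0.29130318  0.30969599 -0.31297602] [ 1.90669300e+01  1.98468511e+01  1.15727088e+02 -7.14627151e-03
  4.44377836e+01  1.09087229e+02]
196 212; 200 235; 204 258; 208 262; 212 261; 216 259; 220 258; 224 256; 228 254; 232 253; 236 251; 240 249; 244 288; 248 319; 252 281; 256 288; 260 278; 264 None; [array([433., 182.,  40.]), array([428., 163.,  60.]), array([425., 153.,  70.]), array([422., 144.,  80.]), array([416., 125., 100.])]
```

The reported z of 9.8 is below the base's 12 mm top and there is no contact, so the reading is about 40 mm low. I'll go down another 14 mm.

Call:
{"fn": "send_rows", "kwargs": {"motion": [{"tx": 0, "ty": 0, "tz": 0.014, "rx": 0, "ry": 0, "rz": 0, "gripper": 1}, {"tx": 0, "ty": 0, "tz": 0.014, "rx": 0, "ry": 0, "rz": 0, "gripper": 1}, {"tx": 0, "ty": 0, "tz": 0, "rx": 0, "ry": 0, "rz": 0, "gripper": 1}]}}

```text
time_s: 6.52
ee_pos: [444.4, 165.7, -4.8]
ee_rot: [180.0, 0.1, -0.0]
force: [1.0, 0.5, 1.0]
gripper_width: 0.2
gripper_force: 0.0
```

Call:
{"fn": "send_rows", "kwargs": {"motion": [{"tx": 0.033, "ty": -0.004, "tz": 0, "rx": 0, "ry": 0, "rz": 0, "gripper": 1}, {"tx": 0.033, "ty": -0.004, "tz": 0, "rx": 0, "ry": 0, "rz": 0, "gripper": 1}, {"tx": 0.03, "ty": 0, "tz": 0, "rx": 0, "ry": 0, "rz": 0, "gripper": 1}, {"tx": 0, "ty": 0, "tz": 0, "rx": 0, "ry": 0, "rz": 0, "gripper": 1}]}}

```text
time_s: 7.02
ee_pos: [495.2, 170.1, -4.0]
ee_rot: [-180.0, -0.1, -0.0]
force: [-0.8, 0.5, -0.5]
gripper_width: 0.4
gripper_force: 0.0
```

```bash
cat > ang.py <<'E'
from h import *
AX=np.array([503.2,73.0])
def ballang():
    # black balls from side view projected onto z=54; report angle about axis
    c=cam('side');g=cv2.cvtColor(c[0],cv2.COLOR_RGB2GRAY);m=(g<32).astype(np.uint8)
    m=cv2.morphologyEx(m,cv2.MORPH_OPEN,np.ones((3,3)))
    n,_,st,ce=cv2.connectedComponentsWithStats(m)
    for i in range(1,n):
        if 25<st[i,4]<350:
            p=ray(c,*ce[i],54)[:2];d=p-AX;r=np.hypot(*d)
            if 70<r<115: print('ball',p.round(1),'r',round(r,1),'ang',round(math.degrees(math.atan2(d[1],d[0])),1),st[i,4])
    s=env.state();print(s['time_s'],s['ee_pos'].round(1),s['force'].round(1))
if __name__=='__main__':ballang()
E
python3 ang.py
```

```text
ball [573.3  10.3] r 94.1 ang -41.8 85
ball [415.4  39.3] r 94.0 ang -159.0 135
7.075 [494.  169.9  -4.1] [-0.3  0.2  0.7]
```

The table now turns: the balls put the pointer at about 80°. I'll continue along the arc.

Call:
{"fn": "send_rows", "kwargs": {"motion": [{"tx": 0.02, "ty": -0.006, "tz": 0, "rx": 0, "ry": 0, "rz": 0, "gripper": 1}, {"tx": 0.024, "ty": 0.002, "tz": 0, "rx": 0, "ry": 0, "rz": 0, "gripper": 1}, {"tx": 0.024, "ty": 0.004, "tz": 0, "rx": 0, "ry": 0, "rz": 0, "gripper": 1}, {"tx": 0.024, "ty": 0.01, "tz": 0, "rx": 0, "ry": 0, "rz": 0, "gripper": 1}, {"tx": 0.024, "ty": 0.01, "tz": 0, "rx": 0, "ry": 0, "rz": 0, "gripper": 1}, {"tx": 0.022, "ty": 0.016, "tz": 0, "rx": 0, "ry": 0, "rz": 0, "gripper": 1}, {"tx": 0.022, "ty": 0.016, "tz": 0, "rx": 0, "ry": 0, "rz": 0, "gripper": 1}, {"tx": 0.016, "ty": 0.022, "tz": 0, "rx": 0, "ry": 0, "rz": 0, "gripper": 1}, {"tx": 0.016, "ty": 0.022, "tz": 0, "rx": 0, "ry": 0, "rz": 0, "gripper": 1}, {"tx": 0, "ty": 0, "tz": 0, "rx": 0, "ry": 0, "rz": 0, "gripper": 1}]}}

```text
time_s: 8.32
ee_pos: [590.3, 120.8, -3.9]
ee_rot: [180.0, -0.1, -0.1]
force: [-0.3, 0.5, -0.5]
gripper_width: 0.6
gripper_force: 0.0
```

```bash
python3 ang.py
```

```text
ball [433.9 134.7] r 92.7 ang 138.3 73
ball [481.2 -19.1] r 94.7 ang -103.4 138
8.375 [589.7 121.3  -3.9] [-0.2  0.2  0.2]
```

Call:
{"fn": "send_rows", "kwargs": {"motion": [{"tx": 0.004, "ty": 0.011, "tz": 0, "rx": 0, "ry": 0, "rz": 0, "gripper": 1}, {"tx": 0.004, "ty": 0.011, "tz": 0, "rx": 0, "ry": 0, "rz": 0, "gripper": 1}, {"tx": 0.004, "ty": 0.011, "tz": 0, "rx": 0, "ry": 0, "rz": 0, "gripper": 1}, {"tx": 0.003, "ty": 0.011, "tz": 0, "rx": 0, "ry": 0, "rz": 0, "gripper": 1}, {"tx": 0.003, "ty": 0.009, "tz": 0, "rx": 0, "ry": 0, "rz": 0, "gripper": 1}, {"tx": 0, "ty": 0, "tz": 0, "rx": 0, "ry": 0, "rz": 0, "gripper": 1}]}}

```text
time_s: 9.12
ee_pos: [598.3, 94.9, -4.1]
ee_rot: [180.0, -0.0, -0.0]
force: [0.1, 1.1, -0.1]
gripper_width: 0.4
gripper_force: 0.0
```

```bash
python3 ang.py
```

```text
ball [450.7 149. ] r 92.4 ang 124.6 66
ball [460.4 -11.9] r 95.1 ang -116.8 134
9.175 [598.3  95.   -4. ] [ 0.  1. -1.]
```

The pointer is at about 4°. I'll make the last slow push of roughly 6°, then back off, rise and move over towards the lever.

Call:
{"fn": "send_rows", "kwargs": {"motion": [{"tx": 0, "ty": 0.006, "tz": 0, "rx": 0, "ry": 0, "rz": 0, "gripper": 1}, {"tx": 0, "ty": 0.006, "tz": 0, "rx": 0, "ry": 0, "rz": 0, "gripper": 1}, {"tx": 0, "ty": 0.006, "tz": 0, "rx": 0, "ry": 0, "rz": 0, "gripper": 1}, {"tx": 0, "ty": 0, "tz": 0, "rx": 0, "ry": 0, "rz": 0, "gripper": 1}, {"tx": 0, "ty": -0.02, "tz": 0, "rx": 0, "ry": 0, "rz": 0, "gripper": 1}, {"tx": 0, "ty": -0.03, "tz": 0, "rx": 0, "ry": 0, "rz": 0, "gripper": 1}, {"tx": 0, "ty": 0, "tz": -0.1, "rx": 0, "ry": 0, "rz": 0, "gripper": 1}, {"tx": 0, "ty": 0, "tz": -0.1, "rx": 0, "ry": 0, "rz": 0, "gripper": 1}, {"tx": 0, "ty": 0, "tz": -0.06, "rx": 0, "ry": 0, "rz": 0, "gripper": 1}]}}

```text
time_s: 10.3
ee_pos: [598.8, 112.8, 128.7]
ee_rot: [-180.0, -0.2, 0.0]
force: [0.4, 0.1, -0.4]
gripper_width: 0.2
gripper_force: 0.0
```

Call:
{"fn": "send_rows", "kwargs": {"motion": [{"tx": -0.04, "ty": 0.1, "tz": 0, "rx": 0, "ry": 0, "rz": 0, "gripper": 1}, {"tx": -0.04, "ty": 0.1, "tz": 0, "rx": 0, "ry": 0, "rz": 0, "gripper": 1}, {"tx": -0.04, "ty": 0.1, "tz": 0, "rx": 0, "ry": 0, "rz": 0, "gripper": 1}, {"tx": -0.04, "ty": 0.1, "tz": 0, "rx": 0, "ry": 0, "rz": 0, "gripper": 1}, {"tx": -0.02, "ty": 0.1, "tz": 0, "rx": 0, "ry": 0, "rz": 0, "gripper": 1}, {"tx": 0, "ty": 0.02, "tz": 0, "rx": 0, "ry": 0, "rz": 0, "gripper": 1}, {"tx": 0, "ty": 0, "tz": 0, "rx": 0, "ry": 0, "rz": 0, "gripper": 1}]}}

```text
time_s: 11.18
ee_pos: [508.2, -148.1, 125.9]
ee_rot: [-180.0, -0.0, -0.0]
force: [0.5, 0.8, 0.2]
gripper_width: 0.5
gripper_force: 0.0
```

```bash
python3 - <<'E'
from h import *
t=cam('top');s=cam('side');print(env.state()['ee_pos'])
a=cv2.resize(t[0][200:300,270:370,::-1],(600,600),interpolation=cv2.INTER_CUBIC)
cv2.imwrite('pics/t6.png',a)
E
```

```text
[ 508.26768395 -147.12564063  125.81109786]
```

View pics/t6.png

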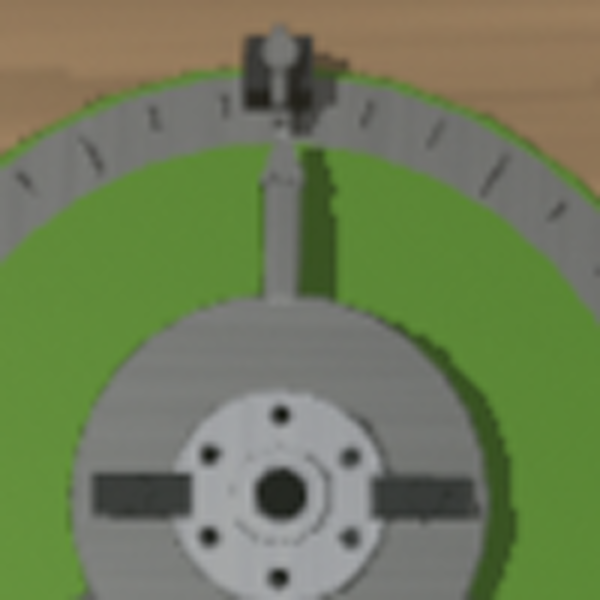

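The pointer tip at crop (284,135) is in line with the blade at (279,60 to 115), about 1.5 mm off sideways and inside the 7 mm limit. Next is the lever: I'll lower beside it and push round to about 165° first.

Call:
{"fn": "send_rows", "kwargs": {"motion": [{"tx": 0, "ty": 0, "tz": 0.1, "rx": 0, "ry": 0, "rz": 0, "gripper": 1}, {"tx": 0, "ty": 0, "tz": 0.1, "rx": 0, "ry": 0, "rz": 0, "gripper": 1}, {"tx": 0, "ty": 0, "tz": 0.05, "rx": 0, "ry": 0, "rz": 0, "gripper": 1}, {"tx": 0, "ty": 0, "tz": 0.016, "rx": 0, "ry": 0, "rz": 0, "gripper": 1}, {"tx": 0, "ty": 0, "tz": 0.014, "rx": 0, "ry": 0, "rz": 0, "gripper": 1}, {"tx": 0, "ty": 0, "tz": 0, "rx": 0, "ry": 0, "rz": 0, "gripper": 1}]}}

```text
time_s: 12.02
ee_pos: [508.6, -148.3, -13.5]
ee_rot: [180.0, -0.1, 0.0]
force: [0.0, 0.5, -0.3]
gripper_width: 0.6
gripper_force: 0.0
```

Call:
{"fn": "send_rows", "kwargs": {"motion": [{"tx": -0.009, "ty": -0.019, "tz": 0, "rx": 0, "ry": 0, "rz": 0, "gripper": 1}, {"tx": -0.009, "ty": -0.019, "tz": 0, "rx": 0, "ry": 0, "rz": 0, "gripper": 1}, {"tx": -0.02, "ty": 0, "tz": 0, "rx": 0, "ry": 0, "rz": 0, "gripper": 1}, {"tx": -0.02, "ty": 0, "tz": 0, "rx": 0, "ry": 0, "rz": 0, "gripper": 1}, {"tx": -0.022, "ty": -0.008, "tz": 0, "rx": 0, "ry": 0, "rz": 0, "gripper": 1}, {"tx": -0.022, "ty": -0.008, "tz": 0, "rx": 0, "ry": 0, "rz": 0, "gripper": 1}, {"tx": -0.018, "ty": -0.018, "tz": 0, "rx": 0, "ry": 0, "rz": 0, "gripper": 1}, {"tx": -0.018, "ty": -0.018, "tz": 0, "rx": 0, "ry": 0, "rz": 0, "gripper": 1}, {"tx": 0, "ty": 0, "tz": 0, "rx": 0, "ry": 0, "rz": 0, "gripper": 1}]}}

```text
time_s: 13.15
ee_pos: [436.6, -102.6, -14.4]
ee_rot: [-180.0, 0.2, 0.1]
force: [0.2, -0.1, -0.2]
gripper_width: 0.7
gripper_force: 0.0
```

```bash
cat > lev.py <<'E'
from h import *
P=np.array([491,-63.])
for n in('side','top'):
    c=cam(n);g=cv2.cvtColor(c[0],cv2.COLOR_RGB2GRAY);m=(g<40).astype(np.uint8)
    m=cv2.morphologyEx(m,cv2.MORPH_OPEN,np.ones((3,3)))
    k,_,st,ce=cv2.connectedComponentsWithStats(m)
    for i in range(1,k):
        p=ray(c,*ce[i],37)[:2];d=p-P;r=np.hypot(*d)
        if 20<st[i,4]<900 and r<110: print(n,p.round(1),'r',round(r,1),'ang',round(math.degrees(math.atan2(d[1],d[0])),1),st[i,4])
s=env.state();print(s['time_s'],s['ee_pos'].round(1),s['force'].round(1))
E
python3 lev.py
```

```text
side [433.4  28.2] r 107.9 ang 122.3 97
side [431.1 -39. ] r 64.5 ang 158.2 107
side [419.4 -43.4] r 74.2 ang 164.7 54
side [ 419.4 -101.3] r 81.2 ang -151.9 27
top [ 472.8 -100.1] r 41.4 ang -116.2 179
top [443.9 -67.5] r 47.3 ang -174.5 180
top [455.   -8.1] r 65.7 ang 123.3 56
13.25 [ 438.  -103.2  -14.3] [1.3 0.4 0.1]
```

Call:
{"fn": "send_rows", "kwargs": {"motion": [{"tx": -0.006, "ty": -0.014, "tz": 0, "rx": 0, "ry": 0, "rz": 0, "gripper": 1}, {"tx": -0.006, "ty": -0.014, "tz": 0, "rx": 0, "ry": 0, "rz": 0, "gripper": 1}, {"tx": -0.003, "ty": -0.01, "tz": 0, "rx": 0, "ry": 0, "rz": 0, "gripper": 1}, {"tx": 0, "ty": -0.006, "tz": 0, "rx": 0, "ry": 0, "rz": 0, "gripper": 1}, {"tx": 0, "ty": 0, "tz": 0, "rx": 0, "ry": 0, "rz": 0, "gripper": 1}]}}

```text
time_s: 13.88
ee_pos: [431.1, -81.2, -14.1]
ee_rot: [-180.0, 0.0, 0.0]
force: [-0.1, -0.8, -0.5]
gripper_width: 0.5
gripper_force: 0.0
```

```bash
python3 lev.py
```

```text
side [434.8  -3.4] r 81.9 ang 133.4 30
side [424.4 -13.5] r 82.9 ang 143.4 105
side [412.5 -20.8] r 89.1 ang 151.7 39
top [462.5 -69.8] r 29.3 ang -166.6 171
top [433.2 -45. ] r 60.5 ang 162.7 127
13.975 [431.3 -81.4 -14.1] [ 0.2 -0.4 -0.2]
```

Call:
{"fn": "send_rows", "kwargs": {"motion": [{"tx": 0, "ty": -0.005, "tz": 0, "rx": 0, "ry": 0, "rz": 0, "gripper": 1}, {"tx": 0, "ty": -0.005, "tz": 0, "rx": 0, "ry": 0, "rz": 0, "gripper": 1}, {"tx": 0, "ty": 0, "tz": 0, "rx": 0, "ry": 0, "rz": 0, "gripper": 1}]}}

```text
time_s: 14.35
ee_pos: [431.3, -76.7, -14.1]
ee_rot: [180.0, 0.0, 0.0]
force: [-1.1, -2.2, -1.3]
gripper_width: 0.3
gripper_force: 1.3
```

Call:
{"fn": "send_rows", "kwargs": {"motion": [{"tx": 0, "ty": -0.005, "tz": 0, "rx": 0, "ry": 0, "rz": 0, "gripper": 1}, {"tx": 0, "ty": 0, "tz": 0, "rx": 0, "ry": 0, "rz": 0, "gripper": 1}]}}

```text
time_s: 14.6
ee_pos: [431.4, -76.1, -14.0]
ee_rot: [179.8, 0.0, 0.2]
force: [-1.6, -11.6, 0.2]
gripper_width: 0.7
gripper_force: 5.9
```

The force rose to 11.6 N and the motion stalled, so the lever is at its stop. I'll back off, rise clear and check.

Call:
{"fn": "send_rows", "kwargs": {"motion": [{"tx": 0, "ty": 0.03, "tz": 0, "rx": 0, "ry": 0, "rz": 0, "gripper": 1}, {"tx": 0, "ty": 0.05, "tz": 0, "rx": 0, "ry": 0, "rz": 0, "gripper": 1}, {"tx": 0, "ty": 0, "tz": -0.1, "rx": 0, "ry": 0, "rz": 0, "gripper": 1}, {"tx": 0, "ty": 0.05, "tz": -0.1, "rx": 0, "ry": 0, "rz": 0, "gripper": 1}, {"tx": 0, "ty": 0.1, "tz": -0.08, "rx": 0, "ry": 0, "rz": 0, "gripper": 1}, {"tx": 0, "ty": 0.1, "tz": 0, "rx": 0, "ry": 0, "rz": 0, "gripper": 1}, {"tx": 0, "ty": 0.1, "tz": 0, "rx": 0, "ry": 0, "rz": 0, "gripper": 1}, {"tx": 0, "ty": 0.1, "tz": 0, "rx": 0, "ry": 0, "rz": 0, "gripper": 1}, {"tx": 0, "ty": 0, "tz": 0, "rx": 0, "ry": 0, "rz": 0, "gripper": 1}]}}

```text
time_s: 15.72
ee_pos: [431.4, -340.9, 124.7]
ee_rot: [180.0, -0.1, -0.3]
force: [-0.7, 0.1, -1.1]
gripper_width: 0.4
gripper_force: 0.0
```

```bash
python3 lev.py; python3 ang.py; python3 - <<'E'
from h import *
# pointer/blade: compare with the frame seen before the lever was pushed
t=cam('top');a=cv2.imread('pics/t6.png');b=cv2.resize(t[0][200:300,270:370,::-1],(600,600),interpolation=cv2.INTER_CUBIC)
print('diff pointer area',cv2.absdiff(a,b)[100:320,220:340].mean(), 'ref green',cv2.absdiff(a,b)[200:300,80:200].mean())
print('tip',ray(t,317.3,222.5,54),'blade',ray(t,316.5,219.5,58),ray(t,316.4,213,60))
E
```

```text
side [456.6   0.9] r 72.6 ang 118.3 73
side [411.  -59.5] r 80.1 ang 177.5 115
top [455.   -8.1] r 65.7 ang 123.3 56
top [411.7 -55.7] r 79.6 ang 174.7 77
15.825 [ 431.  -337.6  124.6] [-0.4  0.7  0.5]
15.875 [ 431.  -336.9  124.7] [-0.3  0.4 -0.5]
diff pointer area 8.253156565656566 ref green 8.482972222222223
tip [627.49577743  66.61035607  54.        ] blade [632.96300911  68.16142321  58.        ] [646.07517854  68.01433104  60.        ]
```

The lever ball is at 174.7°, which is home (expected 174.8°). The pointer hasn't moved and its tip is about 2 mm off the post's line, so I'm handing in.

```bash
python3 -c "
from workcell import env
print(env.job_done())"
```

```text
the job is handed in; nothing more can be done
None
```

I've handed the job in: the pointer is within about 2 mm of the index post's line (limit 7 mm), the lock lever is home against its stop, and no bystander was touched, but the judge returned no verdict.

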